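Probe the weld nut with a contact thermometer

ROBOT

A 6-joint arm with a two-finger parallel gripper is mounted at the origin on the work surface. World frame = base frame: x ahead of the robot, y to its left, z up, the work surface at z = 0. Lengths are in m, angles in degrees, forces in N, time in s.
With the tool pointing down it reaches from about 0.375 to 0.925 m from the base axis. Payload 5.7 kg.
Tool frame: the origin (TCP) lies on the mounting face of the last link; the fingertips stand 173 mm ahead of it and the grasp point (between the pads) lies 155 mm ahead of it; y points along the fingers, z is the direction in which the jaws open and shut, and the axes are right-handed (so a half turn about y gives the same grasp; the last joint's range is limited). The gripper opens to 85 mm and grips with 20 to 120 N. Pads are 22 mm wide; open, the fingers measure 114 mm over their backs; the gripper's body (76 mm by 85 mm) begins 54 mm behind the grasp point. The pads swing forward as they close: fully open they stand 13 mm farther back than shut.
Start: joints at [68.52, 20.558, 86.54, -0, 72.909, -6.595], TCP at [0.154, 0.58, 0.405] pointing down, gripper open.
Joint ranges: [-170.27, 170.27], [-57.76, 135], [12.27, 136.19], [-55.21, 235.2], [11.17, 155.16], [-170.74, 170.74]. Speed limits (degrees/s): [136.94, 136.94, 180, 180, 180, 180].

INTERFACE

Orientations are given as a 3x3 rotation matrix whose columns are the frame's x, y, z axes.
In Python, from plant import bot gives the robot as it stands.
- The arm moves only by the shell command python3 -m jog 'ROWS'. ROWS is JSON, a list of rows, each an object with "turn": the turn, a rotation vector about the tool's x, y, z in rad, a list of three; "delta_pos": the shift along the tool's x, y, z in mm, a list of three; "gripper": the closure, from -1 (fully open) to 1 (shut). In form: [{"turn": [rx, ry, rz], "delta_pos": [dx, dy, dz], "gripper": gripper}, ...]. A call has 1 to 12 rows; each row is the pose to reach, as a shift and turn from the pose commanded when the call began, along the tool's axes at that moment; what a row does not reach only later rows make up. A row lasts 1/10 s, in which the tool goes at most 50 mm and 8.59 degrees, less where a joint would pass 70% of its speed; a pose out of reach is approached as far as the arm can. A call with a gripper value outside its range is refused whole. The fingers move at their own pace and stop on an object; the grip force is fixed at half the most. Time passes only in rows, so rows that repeat a pose let the fingers close. It gives the time, the measured TCP pose, the force and the opening at its end, in the units of the state.
- bot.sense(): the state, without advancing time (a new reading comes with each control period).
- bot.get_image(name): name is "side" or "top"; returns (picture, depth): 480x640x3 uint8, red, green, blue; 480x640 float32, m along the optical axis (not along the pixel's ray), 0 where there is no reading.
- bot.calibration(name): a dict with "fx", "fy", "cx", "cy" (pixels), "cam_to_world" (4x4, takes a point from camera to world coordinates). Camera axes: x right, y up, looking along -z (the intrinsics and any distortion apply to the point x, -y, -z); pixel columns grow to the right and rows downward; lengths in m; the calibration is good to about 2 mm. A picture is of the moment at which its call begins. calibration takes no time and is no camera call.
- bot.close_job(): hands the job in, once; it reports no verdict.
Trained networks look in the newest picture that a camera, given by its name, has taken for a name from the list of things; names that differ only in an ending like _2 or _b are one class to them, and where a whole thing is asked for, a point or a joint stands for the part that bears it (a point fixed in the world has none). Each returns a list of dicts, best first, with "score" (0 to 1); they miss things now and then, are a little off and sometimes report something else, mostly with a low value. They report only what shows in the picture. A call takes as long as a camera call.
- bot.silhouettes(camera, label): "pixels" (480x640 bool, what is visible of it).
- bot.tip_of(camera, label): "at" ([x, y, z] in m, in world coordinates, good to about 4 mm: a listed point, or the origin of a listed thing).
The state is a dict: "clock": time; "q": joint angles; "qvel": joint speeds; "joint_torque": joint torques, N m; "tcp_pos": TCP position; "ee_rot": TCP orientation; "ft_force": force on the tool from outside, world axes, zero at the start; "torque": the same for the moment, N m; "grip_width": finger opening in m.
Only numpy, scipy, OpenCV 4.12 (cv2) and the standard library are available. Lean on these libraries where they do the work, as an engineer would, in place of code of your own. Each camera call takes 0.05 s, during which the arm holds its last target. There are 200 camera calls.

TASK

Take the contact thermometer from its holder and set its spring tip squarely on the middle of the nut welded into the clamped bracket; press gently until the tip is pushed in to its stop, and hold it steady there for two seconds. Then stand the thermometer back in its holder. Leave the plate with the plain bracket untouched, and do not shift the tilted plates or the other things on the table.

Things in the scene. Friction and masses are not known exactly. Their poses are not given: they have to be found in the camera images.
- probe: contact thermometer, 0.25 kg, standing in the holder. Origin: centre of the underside of its black round collar (36 mm wide, 6 mm thick), which rests on the holder's top. z points up the square grey handle (28 x 28 mm, flat sides square to x and y, 6 to 81 mm above the origin). Below the collar: black sleeve 18 mm thick to 26 mm, then a 14 mm steel stem and the 10 mm copper spring tip
- stem_point (a point): a point on the thermometer's axis, 56 mm below its origin, near the tip. The stem telescopes and is left drawn out by an unknown amount each time (stiff, it stays there): the end of the spring tip lies 57 to 72 mm below the origin, and 8 mm less when pushed in, so contact must be felt. z points up along the handle
- plunger (a joint): how far the spring tip is pushed into the stem: 0 out, 0.008 m at its stop; the spring takes about 1.5 N to start and 4 N at the stop. An overload is anything above 30 N
- holder: fixed black holder block 80 x 80 mm, 85 mm high, with an upright round bore 26 mm wide through its middle; origin at the centre of its underside
- nut_spot (a point): centre of the top face of the hexagon nut (22 mm across flats, 10 mm high) welded in the middle of the clamped U-bracket, between its two flanges (34 mm high, 70 mm apart inside, at +y and -y); z points out of the nut, square to its face; x points up the slope
- plate_nut: the hinged plate (95 x 86 x 10 mm) with the U-bracket (44 x 76 mm, 3 mm sheet) and its welded nut on top; origin on the hinge line, in the middle of its lower edge, x up the slope, z out of the plate. Tilted 14 to 29 degrees, stiff: it stays where it is
- fixture_nut: fixed base, 110 x 100 mm, of the tilting plate (95 x 86 mm, hinge 32 mm up and 40 mm towards -x from the base's centre) with the nut's bracket; origin at the centre of its underside, x away from the side the plate looks to
- fixture_plain: fixed base of a second tilting plate of the same kind, with a like bracket that has only a hole and no nut
- plate_plain: the second tilted plate with the bracket without a nut, same sizes and axes
- plain_spot (a point): centre of the web of the bracket without a nut; z points out of it
- spare_left: spare U-bracket of 3 mm sheet, 44 x 76 x 34 mm, loose behind the work
- spare_right: another loose spare U-bracket, same size
- loose_nut: loose hexagon nut, 22 mm across flats, 10 mm high
- punch: round steel bar 12 mm thick, 100 mm long, lying on the table
- brush: brush lying on the table
- spray_can: grey can, 60 mm wide, 170 mm high, standing
- wrench: wrench lying on the table

How it is judged:
By the outcome, as a careful person would: the job done as asked, in the order asked, and still so for the second after the job is handed in, with the robot touching nothing.
It also fails if it takes over 59 s, if anything falls off the work surface, if the arm or the gripper's body presses on something with over 40 N, if the wrist force passes 120 N, or if a joint passes its speed limit or range.

## Working session

There is one attempt and no reset: what is moved stays moved. The work goes in short steps, Python scripts to look and compute and a shell command to move; the robot and the scene stay as the last step left them, time stands still between calls to the robot, and variables do not carry over. Pictures are saved under pics/ and viewed, about 8 in all and at most 12, crops included, and the job is handed in when it is done.

```bash
ls; mkdir -p pics
cat > h.py <<'E'
import numpy as np, cv2
from plant import bot
def pts(cam,depth,mask=None):
    c=bot.calibration(cam); T=np.array(c["cam_to_world"])
    v,u=np.nonzero((depth>0) if mask is None else (mask&(depth>0)))
    d=depth[v,u]
    P=np.c_[(u-c["cx"])/c["fx"]*d, -(v-c["cy"])/c["fy"]*d, -d]
    return P@T[:3,:3].T+T[:3,3], u, v
def pix(cam,p):
    c=bot.calibration(cam); T=np.linalg.inv(np.array(c["cam_to_world"]))
    q=T[:3,:3]@p+T[:3,3]
    return c["cx"]+c["fx"]*q[0]/-q[2], c["cy"]-c["fy"]*q[1]/-q[2]
E
python3 - <<'E'
from h import *
np.set_printoptions(precision=4,suppress=True)
s=bot.sense(); print(s["clock"],s["tcp_pos"],s["ee_rot"],s["ft_force"],s["grip_width"])
ims=[]
for cam in("top","side"):
    im,d=bot.get_image(cam); np.savez(f"{cam}0.npz",im=im,d=d); ims.append(im)
    cv2.imwrite(f"pics/{cam}0.png",im[:,:,::-1])
    c=bot.calibration(cam);print(cam,c)
    for l in("probe","holder","nut_spot","plate_nut","fixture_nut","plain_spot","stem_point"):
        r=bot.tip_of(cam,l); print(l,[(round(x["score"],2),np.round(x["at"],4),np.round(pix(cam,np.array(x["at"])))) for x in r[:2]])
E
```

```text
pics
0.0 [0.154  0.5795 0.4038] [[ 0.9664 -0.0007  0.2569]
 [-0.2569 -0.0017  0.9664]
 [-0.0002 -1.     -0.0019]] [-0.0609 -0.8566  0.4466] 0.08542502898125766
top {'fx': 594.2845815307936, 'fy': 594.2845815307936, 'cx': 319.20579505324366, 'cy': 245.99682215273484, 'cam_to_world': array([[-0.0034,  0.9887, -0.15  ,  0.393 ],
       [-1.    , -0.0031,  0.0022,  0.0107],
       [ 0.0018,  0.15  ,  0.9887,  1.6921],
       [ 0.    ,  0.    ,  0.    ,  1.    ]])}
probe [(0.65, array([ 0.6097, -0.2555,  0.0823]), array([415., 256.]))]
holder [(0.95, array([ 0.6092, -0.2644, -0.001 ]), array([414., 260.])), (0.2, array([ 0.5743, -0.131 ,  0.0013]), array([368., 272.]))]
nut_spot [(0.92, array([0.627 , 0.2666, 0.0742]), array([225., 250.])), (0.67, array([ 0.4819,  0.1437, -0.0002]), array([271., 305.]))]
plate_nut [(0.71, array([0.6026, 0.274 , 0.0307]), array([224., 261.]))]
fixture_nut [(0.6, array([0.6425, 0.2642, 0.0078]), array([229., 248.])), (0.36, array([0.6309, 0.2666, 0.0713]), array([225., 249.]))]
plain_spot [(0.92, array([0.554 , 0.0149, 0.0564]), array([316., 277.]))]
stem_p
[... 259 characters left out ...]
 0.5301, -0.6147, -0.6488],
       [ 0.0204,  0.7666,  0.6418,  0.7607],
       [ 0.    ,  0.    ,  0.    ,  1.    ]])}
probe [(0.67, array([ 0.6096, -0.2537,  0.0862]), array([387., 309.]))]
holder [(0.75, array([ 0.6112, -0.2593,  0.0018]), array([385., 339.])), (0.64, array([0.6264, 0.2703, 0.0733]), array([254., 183.]))]
nut_spot [(0.83, array([0.6264, 0.2698, 0.0711]), array([254., 183.]))]
plate_nut [(0.5, array([ 0.4852,  0.1401, -0.001 ]), array([232., 253.]))]
fixture_nut [(0.92, array([0.6412, 0.2645, 0.0006]), array([261., 205.]))]
plain_spot [(0.8, array([0.5503, 0.0169, 0.0565]), array([282., 253.])), (0.61, array([ 0.7597,  0.1479, -0.0015]), array([322., 212.]))]
stem_point []
```

View pics/top0.png

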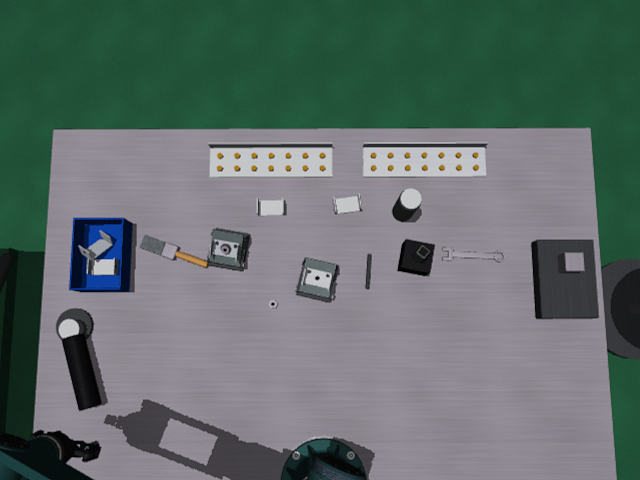

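View pics/side0.png

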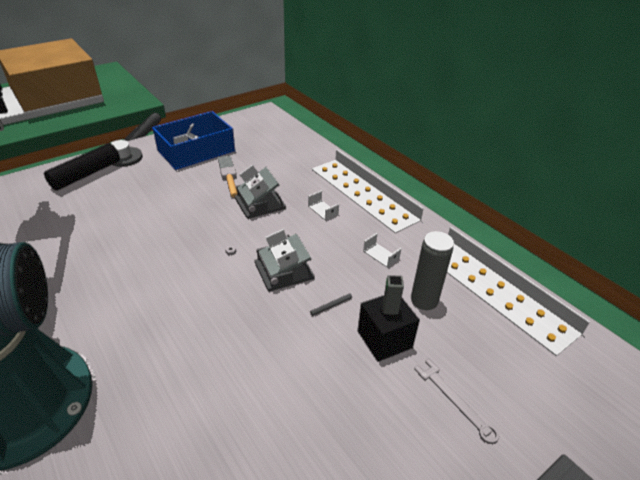

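```bash
cat > m.py <<'E'
from h import *
np.set_printoptions(precision=4,suppress=True)
def plane(P):
    c=P.mean(0); n=np.linalg.svd(P-c,full_matrices=False)[2][2]; n*=np.sign(n[2]); return c,n
for cam in("top","side"):
    z=np.load(cam+"0.npz"); d=z["d"]
    P,u,v=pts(cam,d)
    # probe handle top
    m=(abs(P[:,0]-.61)<.05)&(abs(P[:,1]+.257)<.05)
    for lo,hi in((.155,.18),(.1,.15),(.08,.09)):
        q=P[m&(P[:,2]>lo)&(P[:,2]<hi)]; 
        if len(q): print(cam,"probe",lo,len(q),q.mean(0),q.min(0),q.max(0),cv2.minAreaRect(q[:,:2].astype(np.float32)) )
    # table level
    t=P[(abs(P[:,2])<.01)]; print("table z",np.median(t[:,2]))
    # web plane: points around nut spot
    s=P[(np.linalg.norm(P-[.6265,.268,.072],axis=1)<.009)]; c,n=plane(s); print(cam,"nut",len(s),c,n,np.degrees(np.arccos(n[2])))
    s=P[(abs(P[:,0]-.63)<.08)&(abs(P[:,1]-.267)<.08)&(P[:,2]>.03)]
    # ransac-like plane fit on fixture plate
    best=None;rng=np.random.default_rng(0)
    for _ in range(500):
        a=s[rng.choice(len(s),3,replace=False)]; nn=np.cross(a[1]-a[0],a[2]-a[0]); l=np.linalg.norm(nn)
        if l<1e-6: continue
        nn/=l; nn*=np.sign(nn[2])
        if nn[2]<.8: continue
        k=abs((s-a[0])@nn)<.002
        if best is None or k.sum()>best.sum(): best=k
    c,n=plane(s[best]); print(cam,"plate",best.sum(),len(s),c,n,np.degrees(np.arccos(n[2])))
    h=(s-c)@n; print(np.histogram(h,bins=np.arange(-.03,.06,.004)))
    im=z["im"]; uu,vv=map(int,pix(cam,np.array([.6265,.268,.072]))); 
    cv2.imwrite(f"pics/{cam}n.png",cv2.resize(im[vv-50:vv+50,uu-60:uu+60,::-1],None,fx=5,fy=5,interpolation=cv2.INTER_CUBIC))
E
python3 m.py
python3 - <<'E'
import cv2,numpy as np
a=cv2.imread('pics/topn.png');b=cv2.imread('pics/siden.png')
cv2.imwrite('pics/both.png',cv2.resize(np.hstack([a,b]),(800,333)))
E
```

```text
top probe 0.155 120 [ 0.6101 -0.2613  0.1657] [ 0.5927 -0.2777  0.1571] [ 0.6297 -0.2448  0.1751] ((0.6107730865478516, -0.2619461417198181), (0.027589131146669388, 0.02906658686697483), 51.27638244628906)
top probe 0.1 41 [ 0.603  -0.2532  0.1251] [ 0.5923 -0.2641  0.1016] [ 0.6213 -0.2444  0.1471] ((0.6047205924987793, -0.2525138258934021), (0.030721671879291534, 0.012526989914476871), 22.179983139038086)
top probe 0.08 558 [ 0.6084 -0.2592  0.085 ] [ 0.5641 -0.3068  0.08  ] [ 0.6562 -0.2158  0.09  ] ((0.6110802888870239, -0.2623496353626251), (0.08079637587070465, 0.08223243057727814), 79.19187927246094)
table z -8.584099950725843e-05
top nut 20 [0.6271 0.2686 0.0709] [-0.1935 -0.1739  0.9656] 15.079452769901744
top plate 345 1137 [0.6369 0.2648 0.0617] [-0.4717  0.0983  0.8763] 28.805170697195116
(array([  2,   3,  14,   7,  22,  65, 189, 345, 219, 114,  49,  24,  18,
        11,  10,  18,  16,   6,   0,   0,   0,   0]), array([-0.03 , -0.026, -0.022, -0.018, -0.014, -0.01 , -0.006, -0.002,
        0.002,  0.006,  0.01 ,  0.014,  0.018,  0.022,  0.026,  0.03 ,
        0.034,  0.0
[... 489 characters left out ...]
0.2672  0.0865] [ 0.5617 -0.3068  0.08  ] [ 0.6517 -0.2126  0.09  ] ((0.6095860600471497, -0.2593589127063751), (0.0836096778512001, 0.08231521397829056), 78.63916015625)
table z 0.0020643467414637184
side nut 18 [0.6257 0.2699 0.0738] [-0.5391  0.1222  0.8333] 33.55967256717334
side plate 392 1166 [0.6335 0.2645 0.0647] [-0.4602  0.0835  0.8839] 27.88582615423656
(array([ 13,  15,  21,  17,  32,  53, 116, 400, 115,  62,  66,  43,  40,
        46,  47,  45,  15,   0,   0,   0,   0,   0]), array([-0.03 , -0.026, -0.022, -0.018, -0.014, -0.01 , -0.006, -0.002,
        0.002,  0.006,  0.01 ,  0.014,  0.018,  0.022,  0.026,  0.03 ,
        0.034,  0.038,  0.042,  0.046,  0.05 ,  0.054,  0.058]))
```

View pics/both.png

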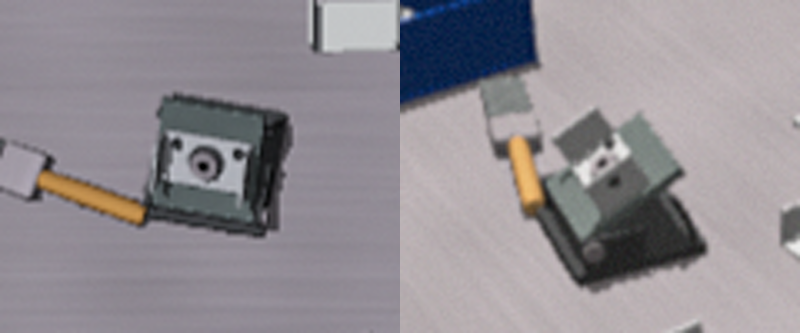

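Top view: nut bracket at (228,250), plain bracket at (318,278), and the thermometer in its holder at (417,257). Side view agrees: nut bracket (258,190), holder (388,325). The crop shows the nut (about 205,165 in the left half) between its two flanges, plate tilted towards the robot. One averaged refinement, then I move.

```bash
cat > m2.py <<'E'
from h import *
from scipy.optimize import least_squares
np.set_printoptions(precision=4,suppress=True)
for cam in("top","side"):
    D=[]
    for _ in range(8):
        im,d=bot.get_image(cam); D.append(np.where(d>0,d,np.nan))
    d=np.nan_to_num(np.nanmedian(D,0)).astype(np.float32); np.savez(cam+"1.npz",im=im,d=d)
    P,u,v=pts(cam,d)
    r=bot.silhouettes(cam,"plate_nut"); print(cam,[(round(x["score"],2),x["pixels"].sum()) for x in r])
    s=P[(abs(P[:,0]-.63)<.075)&(abs(P[:,1]-.267)<.075)&(P[:,2]>.03)]
    # plate top: robust plane around the initial guess
    n=np.array([-.466,.09,.88]); n/=np.linalg.norm(n); c=np.array([.635,.2647,.063])
    for _ in range(10):
        h=(s-c)@n; k=abs(h-np.median(h[abs(h)<.004]))<.0025
        q=s[k]; c=q.mean(0); w=np.linalg.svd(q-c,full_matrices=False)[2][2]; n=w*np.sign(w[2])
    print("plane",k.sum(),c,n,np.degrees(np.arccos(n[2])),"yaw",np.degrees(np.arctan2(-n[1],-n[0])))
    x=np.array([-n[0],-n[1],0]);x/=np.linalg.norm(x);x=x*n[2]+np.array([0,0,np.hypot(n[0],n[1])]);y=np.cross(n,x)
    R=cv2.minAreaRect(np.c_[(q-c)@x,(q-c)@y].astype(np.float32)); print("rect",R, c+x*R[0][0]+y*R[0][1])
    h=(s-c)@n; print(np.histogram(h,bins=np.arange(-.02,.05,.003))[0])
    r=bot.tip_of(cam,"nut_spot"); p=np.array(r[0]["at"]); print(p,"height over plane",(p-c)@n)
    m=P[(abs(P[:,0]-.61)<.03)&(abs(P[:,1]+.26)<.03)&(P[:,2]>.160)]
    print("handle",cv2.minAreaRect(m[:,:2].astype(np.float32)))
E
python3 m2.py
```

```text
top [(0.91, np.int64(1055))]
plane 657 [0.6377 0.2644 0.0628] [-0.4633  0.0777  0.8828] 28.01727285302023 yaw -9.520049839104638
rect ((-0.0010157190263271332, 0.0011044293642044067), (0.10606061667203903, 0.09595008194446564), 89.78256225585938) [0.637  0.2656 0.0623]
[  7  13   5  24  24 133 434 270  53  21  43  23   5   8  10   6  13  23
  11   0   0   0   0]
[0.6309 0.2691 0.0707] height over plane 0.01049906822230938
handle ((0.610982358455658, -0.2621545195579529), (0.027311818674206734, 0.027938302606344223), 52.10723876953125)
side [(0.79, np.int64(1045)), (0.61, np.int64(440))]
plane 500 [0.633  0.2646 0.0639] [-0.4661  0.0724  0.8818] 28.143359543009993 yaw -8.825040803555787
rect ((0.0007576718926429749, 0.0021377429366111755), (0.10262887924909592, 0.09537875652313232), 88.58995056152344) [0.6339 0.2666 0.0642]
[ 18  14  14  22  59  48 430 123  38  31  54  53  25  35  33  35  31  42
  17   0   0   0   0]
[0.6255 0.2708 0.074 ] height over plane 0.012859179872182215
handle ((0.6083826422691345, -0.2596457004547119), (0.027391448616981506, 0.028119167312979698), 52.897315979003906)
```

```bash
cat > g.py <<'E'
from h import *
from scipy.spatial.transform import Rotation as Ro
np.set_printoptions(precision=4,suppress=True)
N=np.array([-.4643,.0794,.8821]);N/=np.linalg.norm(N)
def Rdown(yaw):
    a=np.radians(yaw); z=np.array([np.cos(a),np.sin(a),0]);y=np.array([0,0,-1.]);return np.c_[np.cross(y,z),y,z]
def Rpress(yaw,n=N):
    d=np.array([0,0,1.]);ax=np.cross(d,n);s=np.linalg.norm(ax);return Ro.from_rotvec(ax/s*np.arctan2(s,n[2])).as_matrix()@Rdown(yaw)
def goal(p,R):
    s=bot.sense();R0=np.array(s["ee_rot"]);p0=np.array(s["tcp_pos"])
    print("t",s["clock"],"p",p0,"q",np.array(s["q"]),"F",np.array(s["ft_force"]),"w",s["grip_width"])
    print("delta mm",R0.T@(np.array(p)-p0)*1000,"turn",Ro.from_matrix(R0.T@R).as_rotvec())
E
python3 -c "
from g import *
goal([.61,-.261,.405],Rdown(-37.5))"
```

```text
t 1.8 p [0.1541 0.5798 0.4047] q [68.522  20.5579 86.5412 -0.0001 72.9094 -6.5944] F [ 0.0837  0.307  -0.0086] w 0.08529257281496481
delta mm [ 656.5727   -0.2535 -695.5348] turn [0.0001 1.9655 0.0001]
```

```bash
python3 -m jog '[{"turn":[0,1.965,0],"delta_pos":[656,0,-695],"gripper":-1},{"turn":[0,1.965,0],"delta_pos":[656,0,-695],"gripper":-1},{"turn":[0,1.965,0],"delta_pos":[656,0,-695],"gripper":-1},{"turn":[0,1.965,0],"delta_pos":[656,0,-695],"gripper":-1},{"turn":[0,1.965,0],"delta_pos":[656,0,-695],"gripper":-1},{"turn":[0,1.965,0],"delta_pos":[656,0,-695],"gripper":-1},{"turn":[0,1.965,0],"delta_pos":[656,0,-695],"gripper":-1},{"turn":[0,1.965,0],"delta_pos":[656,0,-695],"gripper":-1},{"turn":[0,1.965,0],"delta_pos":[656,0,-695],"gripper":-1},{"turn":[0,1.965,0],"delta_pos":[656,0,-695],"gripper":-1},{"turn":[0,1.965,0],"delta_pos":[656,0,-695],"gripper":-1},{"turn":[0,1.965,0],"delta_pos":[656,0,-695],"gripper":-1}]'; python3 -c "
from g import *
goal([.61,-.261,.405],Rdown(-37.5))"
```

```text
clock: 3.0
tcp_pos: [0.4407, 0.0503, 0.4051]
ee_rot: [[-0.476, 0.001, 0.88], [-0.88, 0.0, -0.476], [-0.001, -1.0, 0.001]]
ft_force: [0.5, 0.2, 1.3]
grip_width: 0.0858
t 3.0 p [0.4407 0.0503 0.4051] q [ -2.4271   7.4409 104.8176   0.0074  67.6843  25.9636] F [0.4787 0.1675 1.2596] w 0.08577658631127168
delta mm [193.3307   0.2189 297.0079] turn [-0.0008  0.1589 -0.0006]
```

```bash
python3 -m jog '[{"turn":[0,0.159,0],"delta_pos":[193,0,297],"gripper":-1},{"turn":[0,0.159,0],"delta_pos":[193,0,297],"gripper":-1},{"turn":[0,0.159,0],"delta_pos":[193,0,297],"gripper":-1},{"turn":[0,0.159,0],"delta_pos":[193,0,297],"gripper":-1},{"turn":[0,0.159,0],"delta_pos":[193,0,297],"gripper":-1},{"turn":[0,0.159,0],"delta_pos":[193,0,297],"gripper":-1},{"turn":[0,0.159,0],"delta_pos":[193,0,297],"gripper":-1},{"turn":[0,0.159,0],"delta_pos":[193,0,297],"gripper":-1},{"turn":[0,0.159,0],"delta_pos":[193,0,297],"gripper":-1},{"turn":[0,0.159,0],"delta_pos":[193,0,297],"gripper":-1}]'; python3 -c "
from g import *
goal([.61,-.261,.285],Rdown(-37.5))"
```

```text
clock: 4.0
tcp_pos: [0.611, -0.2567, 0.4044]
ee_rot: [[-0.603, -0.001, 0.797], [-0.797, 0.001, -0.603], [-0.0, -1.0, -0.002]]
ft_force: [-0.2, 0.1, -0.2]
grip_width: 0.0855
t 4.0 p [ 0.611  -0.2567  0.4044] q [-28.7575  25.7612  78.1583   0.0178  76.1758   8.3559] F [-0.2453  0.0529 -0.1771] w 0.08545615166575404
delta mm [  4.0841 119.3503   2.0046] turn [ 0.0017  0.0067 -0.0001]
```

```bash
python3 -m jog '[{"turn":[0,0.005,0],"delta_pos":[4,40,2],"gripper":-1},{"turn":[0,0.005,0],"delta_pos":[4,80,2],"gripper":-1},{"turn":[0,0.005,0],"delta_pos":[4,110,2],"gripper":-1},{"turn":[0,0.005,0],"delta_pos":[4,119,2],"gripper":-1},{"turn":[0,0.005,0],"delta_pos":[4,119,2],"gripper":-1},{"turn":[0,0.005,0],"delta_pos":[4,119,2],"gripper":-1}]'; python3 -c "
from g import *
goal([.61,-.261,.285],Rdown(-37.5))
im,d=bot.get_image('side'); im2,_=bot.get_image('top')
for cam,i in(('side',im),('top',im2)):
    u,v=map(int,pix(cam,np.array([.61,-.261,.14]))); cv2.imwrite('pics/'+cam+'g.png',cv2.resize(i[v-50:v+50,u-50:u+50,::-1],(400,400),interpolation=cv2.INTER_CUBIC))
cv2.imwrite('pics/g.png',np.hstack([cv2.imread('pics/sideg.png'),cv2.imread('pics/topg.png')]))"
```

```text
clock: 4.6
tcp_pos: [0.6114, -0.2615, 0.2875]
ee_rot: [[-0.607, 0.002, 0.795], [-0.795, -0.001, -0.607], [-0.0, -1.0, 0.002]]
ft_force: [-0.3, 0.3, 1.0]
grip_width: 0.0852
t 4.6 p [ 0.6114 -0.2615  0.2875] q [-29.1079  32.1881  84.8162  -0.0025  62.8622   8.2619] F [-0.3197  0.3374  0.9965] w 0.08522746906840063
delta mm [ 0.3989  2.5272 -1.4159] turn [-0.0023  0.0023 -0.0003]
```

View pics/g.png

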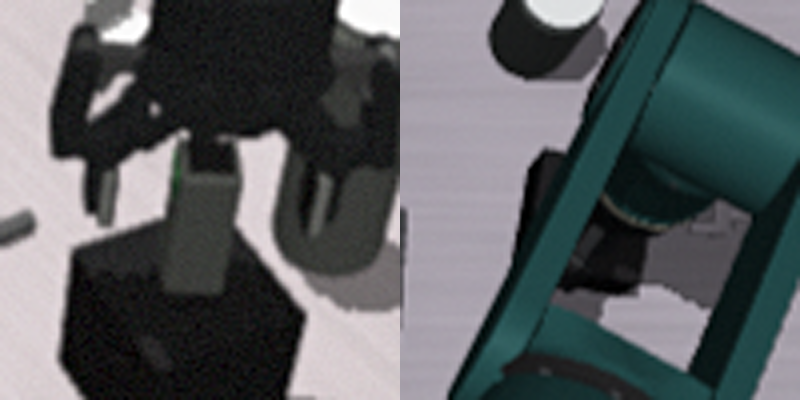

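The fingers straddle the handle at (205,220) in the left crop, both sides clear. Closing.

```bash
python3 -m jog '[{"turn":[0,0,0],"delta_pos":[0,0,0],"gripper":1},{"turn":[0,0,0],"delta_pos":[0,0,0],"gripper":1},{"turn":[0,0,0],"delta_pos":[0,0,0],"gripper":1},{"turn":[0,0,0],"delta_pos":[0,0,0],"gripper":1},{"turn":[0,0,0],"delta_pos":[0,0,0],"gripper":1},{"turn":[0,0,0],"delta_pos":[0,0,0],"gripper":1},{"turn":[0,0,0],"delta_pos":[0,0,0],"gripper":1},{"turn":[0,0,0],"delta_pos":[0,0,0],"gripper":1},{"turn":[0,0,0],"delta_pos":[0,0,0],"gripper":1},{"turn":[0,0,0],"delta_pos":[0,0,0],"gripper":1}]'; python3 -c "
from g import *
goal([.6114,-.2615,.2875],Rdown(-37.5))"
```

```text
clock: 5.7
tcp_pos: [0.6107, -0.2619, 0.286]
ee_rot: [[-0.608, -0.0, 0.794], [-0.794, -0.0, -0.608], [0.0, -1.0, 0.0]]
ft_force: [-3.1, -0.1, 5.4]
grip_width: 0.0275
t 5.7 p [ 0.6107 -0.2619  0.286 ] q [-29.1626  32.288   84.8843  -0.0151  62.828    8.256 ] F [-3.1442 -0.0625  5.448 ] w 0.027473189297814737
delta mm [-0.7706 -1.5208  0.2756] turn [-0.      0.0015  0.0002]
```

```bash
python3 -m jog '[{"turn":[0,0,0],"delta_pos":[0,-20,0],"gripper":1},{"turn":[0,0,0],"delta_pos":[0,-60,0],"gripper":1},{"turn":[0,0,0],"delta_pos":[0,-100,0],"gripper":1},{"turn":[0,0,0],"delta_pos":[0,-140,0],"gripper":1},{"turn":[0,0,0],"delta_pos":[0,-165,0],"gripper":1},{"turn":[0,0,0],"delta_pos":[0,-175,0],"gripper":1},{"turn":[0,0,0],"delta_pos":[0,-175,0],"gripper":1},{"turn":[0,0,0],"delta_pos":[0,-175,0],"gripper":1}]'; python3 -c "
from g import *
S=np.array([.628,.268,.073])
goal(S+N*.335+[0,0,.06],Rpress(0))
im,d=bot.get_image('side'); 
u,v=map(int,pix('side',np.array([.61,-.261,.22]))); cv2.imwrite('pics/lift.png',cv2.resize(im[v-60:v+60,u-60:u+60,::-1],(600,600),interpolation=cv2.INTER_CUBIC))"
```

```text
clock: 6.5
tcp_pos: [0.6104, -0.2617, 0.4586]
ee_rot: [[-0.608, -0.003, 0.794], [-0.794, 0.001, -0.608], [0.001, -1.0, -0.003]]
ft_force: [-0.8, -0.7, -2.6]
grip_width: 0.0272
t 6.5 p [ 0.6104 -0.2617  0.4586] q [-29.1625  23.7371  73.7913  -0.0056  82.6494   8.2545] F [-0.7725 -0.6994 -2.5732] w 0.02718922330573639
delta mm [-358.0731   31.229  -447.465 ] turn [ 0.4961 -0.6398  0.0777]
```

View pics/lift.png

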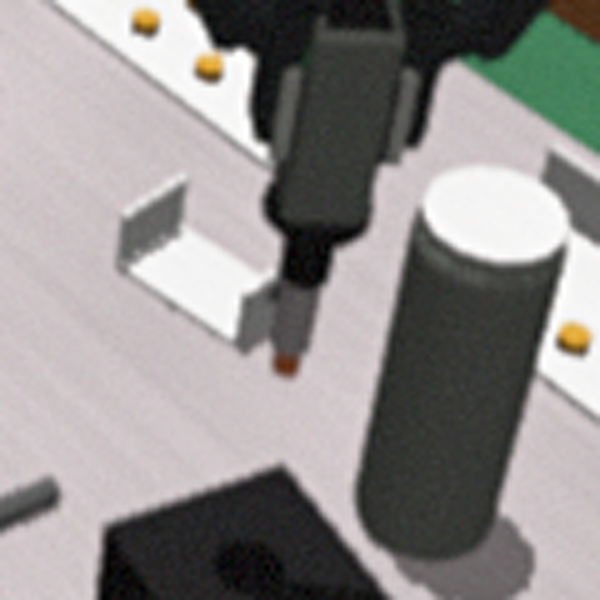

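The thermometer hangs straight in the jaws, with the copper tip at (285,365) in the crop and the bore visible below it. Next, the move to above the nut.

```bash
python3 -m jog '[{"turn":[0.496,-0.64,0.078],"delta_pos":[-358,31,-447],"gripper":1},{"turn":[0.496,-0.64,0.078],"delta_pos":[-358,31,-447],"gripper":1},{"turn":[0.496,-0.64,0.078],"delta_pos":[-358,31,-447],"gripper":1},{"turn":[0.496,-0.64,0.078],"delta_pos":[-358,31,-447],"gripper":1},{"turn":[0.496,-0.64,0.078],"delta_pos":[-358,31,-447],"gripper":1},{"turn":[0.496,-0.64,0.078],"delta_pos":[-358,31,-447],"gripper":1},{"turn":[0.496,-0.64,0.078],"delta_pos":[-358,31,-447],"gripper":1},{"turn":[0.496,-0.64,0.078],"delta_pos":[-358,31,-447],"gripper":1},{"turn":[0.496,-0.64,0.078],"delta_pos":[-358,31,-447],"gripper":1},{"turn":[0.496,-0.64,0.078],"delta_pos":[-358,31,-447],"gripper":1},{"turn":[0.496,-0.64,0.078],"delta_pos":[-358,31,-447],"gripper":1},{"turn":[0.496,-0.64,0.078],"delta_pos":[-358,31,-447],"gripper":1}]'; python3 -c "
from g import *
S=np.array([.628,.268,.073])
goal(S+N*.300,Rpress(0))"
```

```text
clock: 7.75
tcp_pos: [0.4713, 0.2972, 0.4273]
ee_rot: [[-0.016, 0.464, 0.886], [-0.997, -0.079, 0.023], [0.081, -0.882, 0.463]]
ft_force: [0.3, -1.6, -2.3]
grip_width: 0.0271
t 7.75 p [0.4713 0.2972 0.4273] q [ 31.5035  11.6383  99.6399 -24.0752  49.4629  43.9632] F [ 0.3184 -1.5902 -2.3131] w 0.02714634265482847
delta mm [ -2.2117  87.597  -26.227 ] turn [0.0007 0.0039 0.    ]
```

```bash
python3 -m jog '[{"turn":[0,0.004,0],"delta_pos":[-2,30,-26],"gripper":1},{"turn":[0,0.004,0],"delta_pos":[-2,60,-26],"gripper":1},{"turn":[0,0.004,0],"delta_pos":[-2,80,-26],"gripper":1},{"turn":[0,0.004,0],"delta_pos":[-2,88,-26],"gripper":1},{"turn":[0,0.004,0],"delta_pos":[-2,88,-26],"gripper":1},{"turn":[0,0.004,0],"delta_pos":[-2,88,-26],"gripper":1},{"turn":[0,0.004,0],"delta_pos":[-2,88,-26],"gripper":1}]'
cat > look.py <<'E'
from g import *
import sys
S=np.array([.628,.268,.073])
goal(S+N*.300,Rpress(0))
out=[]
for cam in("side","top"):
    for _ in range(1): im,d=bot.get_image(cam)
    np.savez(cam+"2.npz",im=im,d=d)
    for l in("stem_point","nut_spot","probe"): print(cam,l,[(round(x["score"],2),np.array(x["at"])) for x in bot.tip_of(cam,l)[:2]])
    u,v=map(int,pix(cam,S+N*.03)); print(cam,"crop origin",u-30,v-30); c=cv2.resize(im[v-30:v+30,u-30:u+30,::-1],(400,400),interpolation=cv2.INTER_CUBIC); out.append(c)
    s=bot.sense();R=np.array(s["ee_rot"]);t=np.array(s["tcp_pos"])
    print(cam,"pred tip57",pix(cam,t+R[:,1]*.258),"tip72",pix(cam,t+R[:,1]*.273),"S",pix(cam,S))
cv2.imwrite("pics/"+sys.argv[1],np.hstack(out))
E
python3 look.py l1.png
```

```text
clock: 8.45
tcp_pos: [0.4915, 0.2885, 0.3408]
ee_rot: [[-0.023, 0.468, 0.884], [-0.997, -0.08, 0.016], [0.078, -0.88, 0.468]]
ft_force: [-0.5, 0.1, -2.0]
grip_width: 0.0271
t 8.45 p [0.4915 0.2885 0.3408] q [ 29.4924  18.4646 104.4672 -29.0804  38.0618  49.8358] F [-0.4869  0.0734 -2.0344] w 0.02709248215317255
delta mm [-3.482   1.2519 -3.8589] turn [-0.0039 -0.0039  0.0004]
side stem_point [(0.71, array([0.6076, 0.2719, 0.1135]))]
side nut_spot [(0.77, array([0.627 , 0.2705, 0.0745]))]
side probe [(0.63, array([0.5883, 0.277 , 0.1647]))]
side crop origin 218 145
side pred tip57 (np.float64(248.08516306322403), np.float64(171.2694419842511)) tip72 (np.float64(251.0984288855672), np.float64(175.10037614334678)) S (np.float64(254.55076662735175), np.float64(182.86647050651243))
top stem_point [(0.62, array([0.6081, 0.271 , 0.1141]))]
top nut_spot [(0.72, array([0.6263, 0.2671, 0.0691])), (0.32, array([0.6436, 0.2628, 0.0015]))]
top probe [(0.51, array([ 0.6211, -0.4338,  0.0017])), (0.45, array([0.5849, 0.2744, 0.1617]))]
top crop origin 191 223
top pred tip57 (np.float64(222.0298798589352), np.float64(253.9620715546971)) tip72 (np.float64(223.30983602679993), np.float64(252.0627537889269)) S (np.float64(224.3912038297344), np.float64(250.1290686071348))
```

View pics/l1.png

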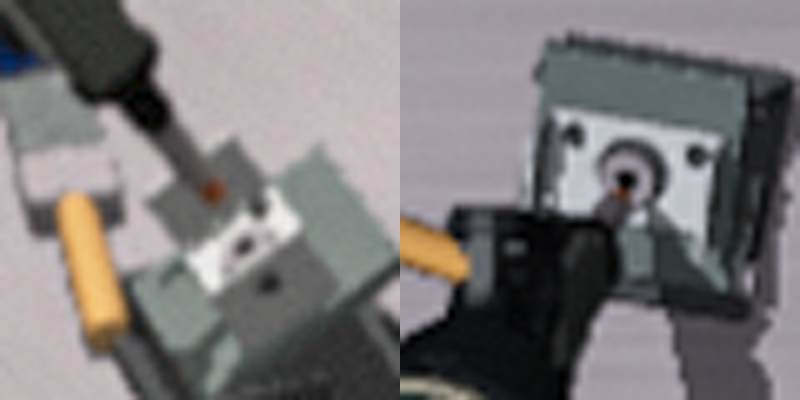

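```bash
cat > ov.py <<'E'
from g import *
S=np.array([.628,.268,.073])
a=np.radians(-9.7); x=np.array([np.cos(a),np.sin(a),0]); x-=N*(x@N); x/=np.linalg.norm(x); y=np.cross(N,x)
s=bot.sense();t=np.array(s["tcp_pos"]);R=np.array(s["ee_rot"]);Y=-N
print(s["clock"],t,R[:,1])
K=14; rows=[]
for cam in("top","side"):
    row=[]
    c0=np.round(np.array(pix(cam,S))).astype(int)
    def px(p): u,v=pix(cam,p); return ((u-c0[0]+14.5)*K,(v-c0[1]+11.5)*K)
    for f in("1","2"):
        im=np.load(cam+f+".npz")["im"]; c=im[c0[1]-11:c0[1]+11,c0[0]-14:c0[0]+14,::-1]
        c=cv2.resize(c,None,fx=K,fy=K,interpolation=cv2.INTER_CUBIC)
        def px(p): u,v=pix(cam,p); return np.array([(u-c0[0]+14+.5)*K,(v-c0[1]+11+.5)*K])
        def poly(P,col): cv2.polylines(c,[np.int32([px(p) for p in P])],True,col,1)
        th=np.linspace(0,2*np.pi,40)
        if f=="1":
            poly([S+.011*(np.cos(q)*x+np.sin(q)*y) for q in th],(0,0,255))
            poly([S-.01*N+x*i*.022+y*j*.035 for i,j in((1,1),(1,-1),(-1,-1),(-1,1))],(255,0,0))
            poly([S-.013*N+x*i*.0475+y*j*.043 for i,j in((1,1),(1,-1),(-1,-1),(-1,1))],(0,200,0))
        else:
            for l in(.227,.257,.265):
                poly([t+Y*l+.005*(np.cos(q)*x+np.sin(q)*y) for q in th],(255,255,0))
            cv2.line(c,tuple(np.int32(px(t+Y*.2))),tuple(np.int32(px(t+Y*.265))),(0,255,255),1)
        row.append(c)
    rows.append(np.hstack(row))
cv2.imwrite("pics/ov.png",cv2.resize(np.vstack(rows),(784,616)) if 0 else np.vstack(rows)); print(np.vstack(rows).shape)
E
sed -i 's/^K=14/K=13/' ov.py; python3 ov.py
```

```text
8.85 [0.4913 0.2884 0.3402] [ 0.4671 -0.0801 -0.8806]
(572, 728, 3)
```

View pics/ov.png

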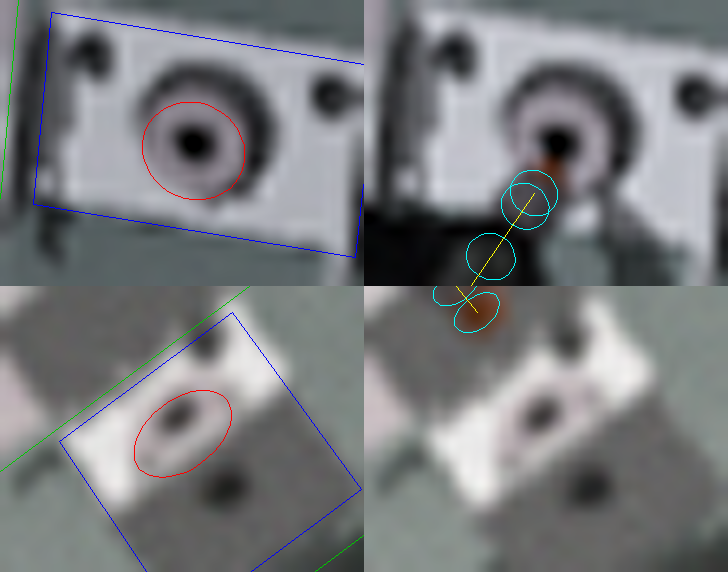

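Top: nut hole at (194,143) and tip at (552,172) in the overlay. Side: hole (178,415), tip (490,315). Taken relative to the tip, the nut lies at about (0.628, 0.269), so I move onto that axis, closer in.

```bash
sed -i 's/^S=.*/S=np.array([.628,.2693,.073])/' look.py ov.py; python3 -c "
from g import *
goal(np.array([.628,.2693,.073])+N*.288,Rpress(0))"
```

```text
t 8.85 p [0.4913 0.2884 0.3402] q [ 29.4923  18.5102 104.4993 -29.0986  38.0408  49.8437] F [ 0.4326 -0.001  -2.2835] w 0.027687358846869077
delta mm [-4.8225 12.6468 -3.465 ] turn [-0.0031 -0.0034  0.0008]
```

```bash
python3 -m jog '[{"turn":[-0.003,-0.003,0],"delta_pos":[-4.8,3,-3.5],"gripper":1},{"turn":[-0.003,-0.003,0],"delta_pos":[-4.8,8,-3.5],"gripper":1},{"turn":[-0.003,-0.003,0],"delta_pos":[-4.8,12.5,-3.5],"gripper":1},{"turn":[-0.003,-0.003,0],"delta_pos":[-4.8,12.5,-3.5],"gripper":1},{"turn":[-0.003,-0.003,0],"delta_pos":[-4.8,12.5,-3.5],"gripper":1}]'
cat > look2.py <<'E'
from g import *
import sys
S=np.array([.628,.2693,.073])
goal(S+N*.288,Rpress(0))
K=16; rows=[]
for cam in("top","side"):
    I=[bot.get_image(cam)[0].astype(float) for _ in range(4)]; np.savez(cam+"3.npz",im=I[0].astype(np.uint8))
    im=np.mean(I,0).astype(np.uint8)
    old=np.load(cam+"1.npz")["im"]
    c0=np.round(pix(cam,S+N*.01)).astype(int)
    row=[cv2.resize(i[c0[1]-9:c0[1]+9,c0[0]-12:c0[0]+12,::-1],None,fx=K,fy=K,interpolation=cv2.INTER_CUBIC) for i in(old,im)]
    print(cam,"origin",c0-[12,9])
    # copper centroid
    g=im.astype(float); m=(g[...,0]-g[...,2]).clip(0); b=np.zeros_like(m); b[c0[1]-9:c0[1]+9,c0[0]-9:c0[0]+9]=1; m=m*b; m[m<25]=0
    v,u=np.nonzero(m); w=m[v,u]; print("copper",len(u),(u*w).sum()/w.sum(),(v*w).sum()/w.sum(),"S",pix(cam,S),"S+5",pix(cam,S+N*.005))
    rows.append(np.hstack(row))
cv2.imwrite("pics/"+sys.argv[1],np.vstack(rows))
E
python3 look2.py l2.png
```

```text
clock: 9.35
tcp_pos: [0.4943, 0.292, 0.3265]
ee_rot: [[-0.02, 0.464, 0.886], [-0.997, -0.081, 0.019], [0.081, -0.882, 0.464]]
ft_force: [1.0, 0.3, -3.1]
grip_width: 0.0278
t 9.35 p [0.4943 0.292  0.3265] q [ 29.6577  19.9532 104.6483 -29.9325  36.8947  50.945 ] F [ 1.0384  0.2594 -3.1114] w 0.027831010364584394
delta mm [-0.0808 -0.5202  0.2569] turn [ 0.0008 -0.0002  0.0014]
top origin [211 242]
copper 3 223.7008547008547 251.67521367521368 S (np.float64(223.91865875267277), np.float64(250.13052956112995)) S+5 (np.float64(223.50447935480543), np.float64(250.73820479749185))
side origin [240 171]
copper 12 249.73346303501947 177.23540856031127 S (np.float64(254.29467115023647), np.float64(182.63359413531066)) S+5 (np.float64(253.33071624649244), np.float64(181.40586797308865))
```

View pics/l2.png

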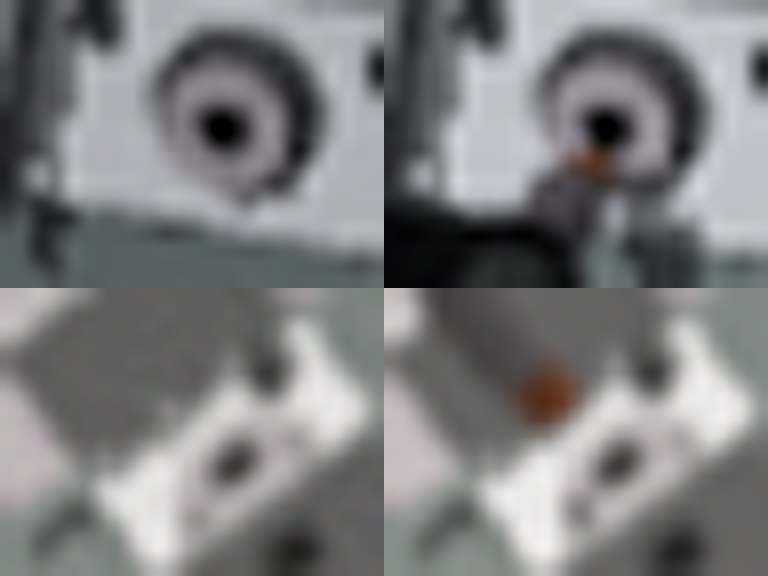

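```bash
python3 -m jog '[{"turn":[0,0,0],"delta_pos":[-0.5,0,1.9],"gripper":1},{"turn":[0,0,0],"delta_pos":[-0.5,5,1.9],"gripper":1},{"turn":[0,0,0],"delta_pos":[-0.5,9,1.9],"gripper":1},{"turn":[0,0,0],"delta_pos":[-0.5,9,1.9],"gripper":1},{"turn":[0,0,0],"delta_pos":[-0.5,9,1.9],"gripper":1}]'; sed -i 's/^goal.*/goal(S+N*.280,Rpress(0))/' look2.py; python3 look2.py l3.png
cat > f.py <<'E'
from g import *
F=[];p=[]
for _ in range(6):
    bot.get_image("top"); s=bot.sense(); F.append(s["ft_force"]); p.append(s["tcp_pos"])
F=np.array(F);p=np.mean(p,0);S=np.array([.628,.2693,.073])
print("t",s["clock"],"F",F.mean(0),"Fn",F.mean(0)@N,"sd",(F@N).std(),"dist along N",(p-S)@N*1000,"lat",p-S-N*((p-S)@N))
E
python3 f.py
```

```text
clock: 10.25
tcp_pos: [0.5001, 0.2918, 0.3194]
ee_rot: [[-0.021, 0.463, 0.886], [-0.997, -0.081, 0.019], [0.081, -0.882, 0.463]]
ft_force: [-0.6, -0.7, -1.4]
grip_width: 0.0275
t 10.25 p [0.5001 0.2918 0.3194] q [ 29.3095  20.8476 104.4978 -30.2947  36.1157  51.1575] F [-0.5775 -0.667  -1.44  ] w 0.027454810755071068
delta mm [ 0.354  -1.4984 -1.5531] turn [ 0.001  -0.0003  0.0014]
top origin [211 242]
copper 4 224.4788732394366 249.9718309859155 S (np.float64(223.91865875267277), np.float64(250.13052956112995)) S+5 (np.float64(223.50447935480543), np.float64(250.73820479749185))
side origin [240 171]
copper 10 252.0554272517321 178.90531177829098 S (np.float64(254.29467115023647), np.float64(182.63359413531066)) S+5 (np.float64(253.33071624649244), np.float64(181.40586797308865))
t 10.95 F [ 0.1701  0.2212 -2.2322] Fn -2.030455678349636 sd 0.1370602718210337 dist along N 278.90116757517717 lat [0.0016 0.0005 0.0008]
```

View pics/l3.png

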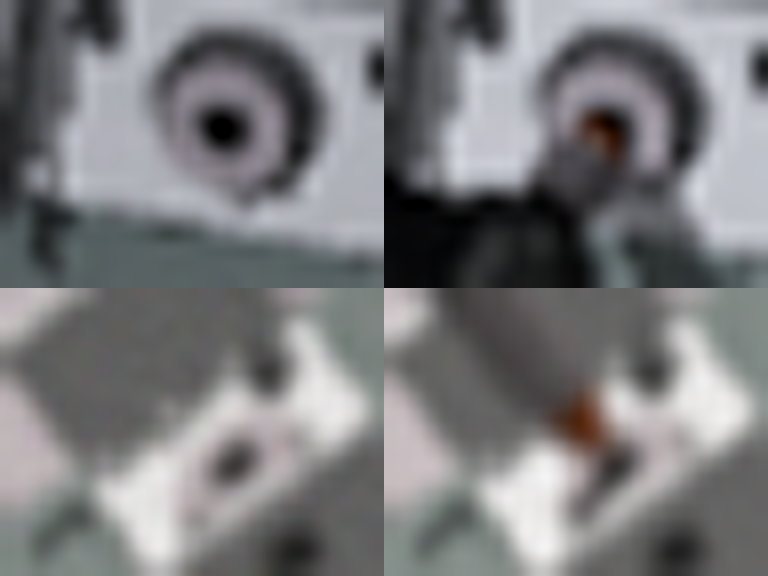

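In the side view the copper tip (583,420) hovers just above the hole (617,463). In the top view it lies over the hole (605,130). About 0.5 mm of lateral correction remains. Feeling for contact from here; Fn without contact is -2.0 N.

```bash
python3 -m jog '[{"turn":[0,0,0],"delta_pos":[-0.3,1.5,0.5],"gripper":1},{"turn":[0,0,0],"delta_pos":[-0.3,3,0.5],"gripper":1},{"turn":[0,0,0],"delta_pos":[-0.3,4,0.5],"gripper":1},{"turn":[0,0,0],"delta_pos":[-0.3,4,0.5],"gripper":1}]' | head -1; python3 f.py;  python3 -m jog '[{"turn":[0,0,0],"delta_pos":[0,1,0],"gripper":1},{"turn":[0,0,0],"delta_pos":[0,2,0],"gripper":1},{"turn":[0,0,0],"delta_pos":[0,2,0],"gripper":1}]' | head -1; python3 f.py; python3 -m jog '[{"turn":[0,0,0],"delta_pos":[0,1,0],"gripper":1},{"turn":[0,0,0],"delta_pos":[0,2,0],"gripper":1},{"turn":[0,0,0],"delta_pos":[0,2,0],"gripper":1}]' | head -1; python3 f.py
```

```text
clock: 11.35
t 11.65 F [ 0.0055 -0.1194 -1.9858] Fn -1.7636866084787954 sd 0.33576767225656606 dist along N 274.82030157622427 lat [0.002  0.0008 0.001 ]
clock: 11.95
t 12.25 F [-0.0052 -0.1733 -2.6032] Fn -2.307646246778228 sd 0.22311076357256113 dist along N 272.81816859845594 lat [0.002  0.0008 0.001 ]
clock: 12.55
t 12.85 F [-0.8367  0.1528 -0.9067] Fn -0.39915990712299243 sd 0.390678081816986 dist along N 270.9162162583947 lat [0.0021 0.0008 0.001 ]
```

```bash
python3 -m jog '[{"turn":[0,0,0],"delta_pos":[0,1,0],"gripper":1},{"turn":[0,0,0],"delta_pos":[0,2,0],"gripper":1},{"turn":[0,0,0],"delta_pos":[0,2,0],"gripper":1}]' | head -1; python3 f.py;  python3 -m jog '[{"turn":[0,0,0],"delta_pos":[0,1,0],"gripper":1},{"turn":[0,0,0],"delta_pos":[0,2,0],"gripper":1},{"turn":[0,0,0],"delta_pos":[0,2,0],"gripper":1}]' | head -1; python3 f.py; python3 -m jog '[{"turn":[0,0,0],"delta_pos":[0,0.5,0],"gripper":1},{"turn":[0,0,0],"delta_pos":[0,1,0],"gripper":1},{"turn":[0,0,0],"delta_pos":[0,1,0],"gripper":1}]' | head -1; python3 f.py
```

```text
clock: 13.15
t 13.45 F [-1.2534 -0.1903  0.1838] Fn 0.7290163087940561 sd 0.5374848047083506 dist along N 268.8449410665244 lat [0.002  0.0008 0.001 ]
clock: 13.75
t 14.05 F [-1.2747  0.3239  0.0417] Fn 0.6543175735300402 sd 0.6085139210617183 dist along N 266.8521621440559 lat [0.002  0.0008 0.001 ]
clock: 14.35
t 14.65 F [-1.9247  0.8044  0.4552] Fn 1.3590974175919586 sd 0.37747134616203853 dist along N 265.86539505745003 lat [0.002  0.0008 0.001 ]
```

```bash
python3 -m jog '[{"turn":[0,0,0],"delta_pos":[0,0.5,0],"gripper":1},{"turn":[0,0,0],"delta_pos":[0,1,0],"gripper":1},{"turn":[0,0,0],"delta_pos":[0,1,0],"gripper":1}]' | head -1; python3 f.py;  python3 -m jog '[{"turn":[0,0,0],"delta_pos":[0,0.5,0],"gripper":1},{"turn":[0,0,0],"delta_pos":[0,0.5,0],"gripper":1}]' | head -1; python3 f.py; python3 -m jog '[{"turn":[0,0,0],"delta_pos":[0,0.5,0],"gripper":1},{"turn":[0,0,0],"delta_pos":[0,0.5,0],"gripper":1}]' | head -1; python3 f.py
```

```text
clock: 14.95
t 15.25 F [-2.1991  0.3396  0.9804] Fn 1.912860792636333 sd 0.3260567707095572 dist along N 264.86772362816833 lat [0.002  0.0008 0.001 ]
clock: 15.45
t 15.75 F [-1.7387  0.6039  1.2132] Fn 1.925461986743086 sd 0.45017842262769064 dist along N 264.35084376500635 lat [0.002  0.0008 0.001 ]
clock: 15.95
t 16.25 F [-1.9891  0.6192  1.1735] Fn 2.0078829974145602 sd 0.4846030207708002 dist along N 263.8404557991779 lat [0.002  0.0008 0.001 ]
```

```bash
python3 -m jog '[{"turn":[0,0,0],"delta_pos":[0,0.5,0],"gripper":1},{"turn":[0,0,0],"delta_pos":[0,0.5,0],"gripper":1}]' | head -1; python3 f.py;  python3 -m jog '[{"turn":[0,0,0],"delta_pos":[0,0.3,0],"gripper":1},{"turn":[0,0,0],"delta_pos":[0,0.3,0],"gripper":1}]' | head -1; python3 f.py
```

```text
clock: 16.45
t 16.75 F [-1.9759  0.4558  1.1811] Fn 1.9954656721506674 sd 0.4129687945761068 dist along N 263.35381865996413 lat [0.002  0.0008 0.001 ]
clock: 16.95
t 17.25 F [-2.6974  0.2798  1.8543] Fn 2.9103511942633506 sd 0.2612854372628063 dist along N 263.08254904423 lat [0.002  0.0008 0.001 ]
```

```bash
python3 -m jog '[{"turn":[0,0,0],"delta_pos":[0,0.3,0],"gripper":1},{"turn":[0,0,0],"delta_pos":[0,0.3,0],"gripper":1}]' | head -1; python3 f.py
```

```text
clock: 17.45
t 17.75 F [-5.0324  0.2904  5.1441] Fn 6.897264517103373 sd 0.5003662242005614 dist along N 262.9811551190439 lat [0.002  0.0008 0.001 ]
```

At the stop: about 9 N net, rising about 4 N per 0.3 mm step. Holding there, with one look.

```bash
python3 look2.py l4.png | grep -v delta;  python3 -m jog '[{"turn":[0,0,0],"delta_pos":[0,0,0],"gripper":1},{"turn":[0,0,0],"delta_pos":[0,0,0],"gripper":1},{"turn":[0,0,0],"delta_pos":[0,0,0],"gripper":1},{"turn":[0,0,0],"delta_pos":[0,0,0],"gripper":1},{"turn":[0,0,0],"delta_pos":[0,0,0],"gripper":1},{"turn":[0,0,0],"delta_pos":[0,0,0],"gripper":1},{"turn":[0,0,0],"delta_pos":[0,0,0],"gripper":1},{"turn":[0,0,0],"delta_pos":[0,0,0],"gripper":1},{"turn":[0,0,0],"delta_pos":[0,0,0],"gripper":1},{"turn":[0,0,0],"delta_pos":[0,0,0],"gripper":1},{"turn":[0,0,0],"delta_pos":[0,0,0],"gripper":1},{"turn":[0,0,0],"delta_pos":[0,0,0],"gripper":1}]'; python3 f.py; python3 -m jog '[{"turn":[0,0,0],"delta_pos":[0,0,0],"gripper":1},{"turn":[0,0,0],"delta_pos":[0,0,0],"gripper":1},{"turn":[0,0,0],"delta_pos":[0,0,0],"gripper":1},{"turn":[0,0,0],"delta_pos":[0,0,0],"gripper":1},{"turn":[0,0,0],"delta_pos":[0,0,0],"gripper":1},{"turn":[0,0,0],"delta_pos":[0,0,0],"gripper":1},{"turn":[0,0,0],"delta_pos":[0,0,0],"gripper":1},{"turn":[0,0,0],"delta_pos":[0,0,0],"gripper":1}]'; python3 f.py
```

```text
t 17.75 p [0.5079 0.291  0.306 ] q [ 28.7979  22.3493 104.5214 -31.2331  34.5382  51.9299] F [-4.6492  0.3873  4.7075] w 0.027488226571545607
top origin [211 242]
copper 0 nan nan S (np.float64(223.91865875267277), np.float64(250.13052956112995)) S+5 (np.float64(223.50447935480543), np.float64(250.73820479749185))
side origin [240 171]
copper 0 nan nan S (np.float64(254.29467115023647), np.float64(182.63359413531066)) S+5 (np.float64(253.33071624649244), np.float64(181.40586797308865))
clock: 19.35
tcp_pos: [0.5079, 0.291, 0.306]
ee_rot: [[-0.02, 0.464, 0.885], [-0.997, -0.08, 0.019], [0.08, -0.882, 0.464]]
ft_force: [-3.8, 0.5, 5.0]
grip_width: 0.0272
t 19.65 F [-4.973   0.3202  5.4992] Fn 7.185250434529168 sd 0.5460994415066217 dist along N 262.97504733995567 lat [0.002  0.0008 0.001 ]
clock: 20.45
tcp_pos: [0.5079, 0.291, 0.306]
ee_rot: [[-0.02, 0.464, 0.886], [-0.997, -0.08, 0.019], [0.08, -0.882, 0.464]]
ft_force: [-4.9, 0.7, 5.3]
grip_width: 0.0272
t 20.75 F [-5.1773  0.8983  5.6001] Fn 7.415091552207916 sd 0.3961825800154796 dist along N 262.9744482836416 lat [0.002  0.0008 0.001 ]look2.py:15: RuntimeWarning: invalid value encountered in scalar divide
  v,u=np.nonzero(m); w=m[v,u]; print("copper",len(u),(u*w).sum()/w.sum(),(v*w).sum()/w.sum(),"S",pix(cam,S),"S+5",pix(cam,S+N*.005))
```

View pics/l4.png

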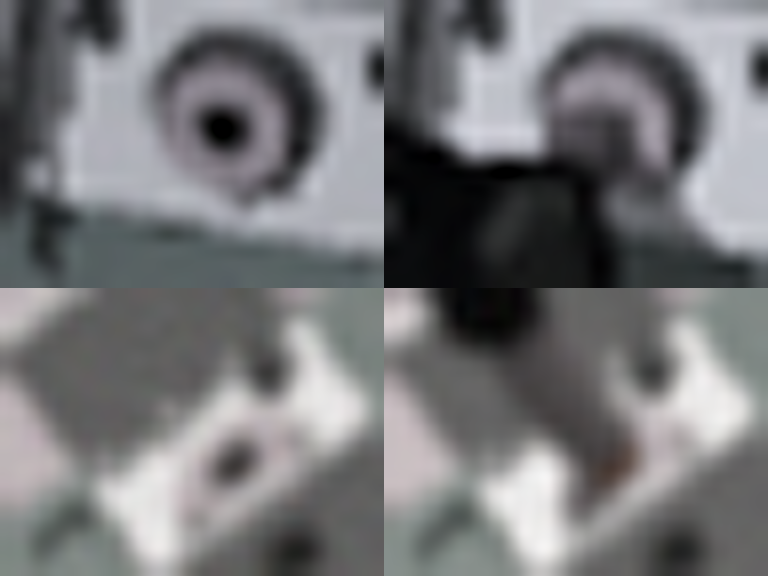

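The tip is compressed to a thin copper sliver at (617,465) in the side view, where the hole was (619,463). The stem end covers the hole in the top view. It held for over 3 s, so I retract along the axis.

```bash
python3 -m jog '[{"turn":[0,0,0],"delta_pos":[0,-5,0],"gripper":1},{"turn":[0,0,0],"delta_pos":[0,-15,0],"gripper":1},{"turn":[0,0,0],"delta_pos":[0,-40,0],"gripper":1},{"turn":[0,0,0],"delta_pos":[0,-80,0],"gripper":1},{"turn":[0,0,0],"delta_pos":[0,-120,0],"gripper":1},{"turn":[0,0,0],"delta_pos":[0,-140,0],"gripper":1},{"turn":[0,0,0],"delta_pos":[0,-140,0],"gripper":1},{"turn":[0,0,0],"delta_pos":[0,-140,0],"gripper":1}]'; python3 -c "
from g import *
goal([.6107,-.2619,.46],Rdown(-37.5))"
```

```text
clock: 21.55
tcp_pos: [0.4427, 0.3021, 0.4291]
ee_rot: [[-0.02, 0.464, 0.886], [-0.997, -0.08, 0.019], [0.08, -0.882, 0.464]]
ft_force: [0.3, -0.4, -2.3]
grip_width: 0.0273
t 21.55 p [0.4427 0.3021 0.4291] q [ 33.8686   9.9787 101.5478 -25.0499  50.1724  46.9869] F [ 0.2591 -0.3542 -2.3374] w 0.02726637483079481
delta mm [561.1547  95.8765 152.172 ] turn [-0.4929  0.6408 -0.0776]
```

```bash
python3 -m jog '[{"turn":[-0.493,0.641,-0.078],"delta_pos":[561,96,152],"gripper":1},{"turn":[-0.493,0.641,-0.078],"delta_pos":[561,96,152],"gripper":1},{"turn":[-0.493,0.641,-0.078],"delta_pos":[561,96,152],"gripper":1},{"turn":[-0.493,0.641,-0.078],"delta_pos":[561,96,152],"gripper":1},{"turn":[-0.493,0.641,-0.078],"delta_pos":[561,96,152],"gripper":1},{"turn":[-0.493,0.641,-0.078],"delta_pos":[561,96,152],"gripper":1},{"turn":[-0.493,0.641,-0.078],"delta_pos":[561,96,152],"gripper":1},{"turn":[-0.493,0.641,-0.078],"delta_pos":[561,96,152],"gripper":1},{"turn":[-0.493,0.641,-0.078],"delta_pos":[561,96,152],"gripper":1},{"turn":[-0.493,0.641,-0.078],"delta_pos":[561,96,152],"gripper":1},{"turn":[-0.493,0.641,-0.078],"delta_pos":[561,96,152],"gripper":1},{"turn":[-0.493,0.641,-0.078],"delta_pos":[561,96,152],"gripper":1}]' >/dev/null; python3 -m jog '[{"turn":[0,0,0],"delta_pos":[0,0,0],"gripper":1},{"turn":[0,0,0],"delta_pos":[0,0,0],"gripper":1},{"turn":[0,0,0],"delta_pos":[0,0,0],"gripper":1}]'; python3 -c "
from g import *
goal([.6107,-.2619,.380],Rdown(-37.5))"
```

```text
clock: 23.05
tcp_pos: [0.6104, -0.2613, 0.4581]
ee_rot: [[-0.609, -0.003, 0.793], [-0.793, 0.002, -0.609], [0.001, -1.0, -0.003]]
ft_force: [-0.7, 0.9, -2.5]
grip_width: 0.0271
t 23.05 p [ 0.6104 -0.2613  0.4581] q [-29.1289  23.7474  73.8399  -0.0051  82.616    8.4129] F [-0.7487  0.864  -2.5031] w 0.027070556376760067
delta mm [ 0.2498 78.0882  0.8975] turn [ 0.0035 -0.0007  0.0006]
```

```bash
python3 -m jog '[{"turn":[0.003,0,0],"delta_pos":[0.2,30,0.5],"gripper":1},{"turn":[0.003,0,0],"delta_pos":[0.2,60,0.5],"gripper":1},{"turn":[0.003,0,0],"delta_pos":[0.2,76,0.5],"gripper":1},{"turn":[0.003,0,0],"delta_pos":[0.2,78,0.5],"gripper":1},{"turn":[0.003,0,0],"delta_pos":[0.2,78,0.5],"gripper":1},{"turn":[0.003,0,0],"delta_pos":[0.2,78,0.5],"gripper":1}]' | tail -2; python3 -c "
from g import *
goal([.6107,-.2619,.340],Rdown(-37.5))"; python3 -m jog '[{"turn":[0,0,0],"delta_pos":[0,10,0],"gripper":1},{"turn":[0,0,0],"delta_pos":[0,20,0],"gripper":1},{"turn":[0,0,0],"delta_pos":[0,30,0],"gripper":1},{"turn":[0,0,0],"delta_pos":[0,40,0],"gripper":1},{"turn":[0,0,0],"delta_pos":[0,40,0],"gripper":1}]'; python3 -c "
from g import *
goal([.6107,-.2619,.2865],Rdown(-37.5))"
```

```text
ft_force: [0.1, -0.6, -2.1]
grip_width: 0.0275
t 23.65 p [ 0.6115 -0.2618  0.3835] q [-29.1059  26.8221  79.4335  -0.044   73.4465   8.3931] F [ 0.1148 -0.5582 -2.0506] w 0.027533675765644878
delta mm [ 0.6136 43.4633 -0.8048] turn [-0.0053  0.0002 -0.    ]
clock: 24.15
tcp_pos: [0.6104, -0.2619, 0.3396]
ee_rot: [[-0.609, -0.001, 0.793], [-0.793, -0.0, -0.609], [0.001, -1.0, -0.001]]
ft_force: [-0.5, 0.9, -3.1]
grip_width: 0.0276
t 24.15 p [ 0.6104 -0.2619  0.3396] q [-29.165   29.1021  82.113   -0.0475  68.8405   8.3886] F [-0.5008  0.8545 -3.1473] w 0.02762753583025359
delta mm [-0.2537 53.1483  0.2855] turn [ 0.0008 -0.0006  0.0009]
```

No contact with the tip already about 20 mm below the holder's top. Going down until the collar seats.

```bash
python3 -m jog '[{"turn":[0,0,0],"delta_pos":[0,12,0],"gripper":1},{"turn":[0,0,0],"delta_pos":[0,24,0],"gripper":1},{"turn":[0,0,0],"delta_pos":[0,36,0],"gripper":1},{"turn":[0,0,0],"delta_pos":[0,45,0],"gripper":1},{"turn":[0,0,0],"delta_pos":[0,50,0],"gripper":1},{"turn":[0,0,0],"delta_pos":[0,51,0],"gripper":1},{"turn":[0,0,0],"delta_pos":[0,51,0],"gripper":1}]'; python3 f.py;  python3 -m jog '[{"turn":[0,0,0],"delta_pos":[0,1,0],"gripper":1},{"turn":[0,0,0],"delta_pos":[0,1.5,0],"gripper":1},{"turn":[0,0,0],"delta_pos":[0,1.5,0],"gripper":1}]'; python3 f.py
```

```text
clock: 24.85
tcp_pos: [0.6114, -0.2624, 0.291]
ee_rot: [[-0.609, 0.002, 0.793], [-0.793, -0.002, -0.609], [0.0, -1.0, 0.003]]
ft_force: [-0.3, -0.5, -2.4]
grip_width: 0.0273
t 25.15 F [ 0.1186  0.138  -2.3286] Fn -2.0982390012383236 sd 0.382552874797258 dist along N 158.2861015265054 lat [ 0.057  -0.5443  0.079 ]
clock: 25.45
tcp_pos: [0.6112, -0.2623, 0.2895]
ee_rot: [[-0.609, 0.002, 0.793], [-0.793, -0.002, -0.609], [0.0, -1.0, 0.003]]
ft_force: [0.3, -0.1, -3.0]
grip_width: 0.0274
t 25.75 F [ 0.0794  0.2868 -2.3626] Fn -2.09813473918025 sd 0.3685357038640456 dist along N 156.56862767232428 lat [ 0.056  -0.5441  0.0784]
```

```bash
python3 -m jog '[{"turn":[0,0,0],"delta_pos":[0,1,0],"gripper":1},{"turn":[0,0,0],"delta_pos":[0,1.5,0],"gripper":1},{"turn":[0,0,0],"delta_pos":[0,1.5,0],"gripper":1}]' | sed -n '2p;4p'; python3 f.py;  python3 -m jog '[{"turn":[0,0,0],"delta_pos":[0,0.7,0],"gripper":1},{"turn":[0,0,0],"delta_pos":[0,0.7,0],"gripper":1},{"turn":[0,0,0],"delta_pos":[0,0.7,0],"gripper":1}]' | sed -n '2p;4p'; python3 f.py
```

```text
tcp_pos: [0.6112, -0.2624, 0.2879]
ft_force: [0.1, -0.3, -3.3]
t 26.35 F [ 0.4179  0.465  -1.9852] Fn -1.9082457941496571 sd 0.3732433524087809 dist along N 155.2467961267793 lat [ 0.0554 -0.544   0.0781]
tcp_pos: [0.6113, -0.2624, 0.2873]
ft_force: [0.4, 0.1, -2.8]
t 26.95 F [ 0.3835  0.0482 -2.3841] Fn -2.277269506956412 sd 0.6934673678520666 dist along N 154.64611111401658 lat [ 0.0551 -0.544   0.078 ]
```

```bash
python3 -m jog '[{"turn":[0,0,0],"delta_pos":[0,0.7,0],"gripper":1},{"turn":[0,0,0],"delta_pos":[0,0.7,0],"gripper":1},{"turn":[0,0,0],"delta_pos":[0,0.7,0],"gripper":1}]' | sed -n '2p;4p'; python3 f.py;  python3 -m jog '[{"turn":[0,0,0],"delta_pos":[0,0.5,0],"gripper":1},{"turn":[0,0,0],"delta_pos":[0,0.5,0],"gripper":1},{"turn":[0,0,0],"delta_pos":[0,0.5,0],"gripper":1}]' | sed -n '2p;4p'; python3 f.py
```

```text
tcp_pos: [0.6112, -0.2624, 0.2866]
ft_force: [0.2, -0.3, -2.2]
t 27.55 F [-0.2835  0.141  -2.1223] Fn -1.729251656043979 sd 0.43774953657968924 dist along N 154.03205196137108 lat [ 0.0548 -0.5439  0.0778]
tcp_pos: [0.6113, -0.2624, 0.2861]
ft_force: [0.8, -0.6, -2.9]
t 28.15 F [-0.2318 -0.0543 -2.4022] Fn -2.0157041293004627 sd 0.501076488375157 dist along N 153.59103067278562 lat [ 0.0546 -0.5439  0.0777]
```

```bash
python3 -m jog '[{"turn":[0,0,0],"delta_pos":[0,0.5,0],"gripper":1},{"turn":[0,0,0],"delta_pos":[0,0.5,0],"gripper":1},{"turn":[0,0,0],"delta_pos":[0,0.5,0],"gripper":1}]' | sed -n '2p;4p'; python3 f.py;  python3 -m jog '[{"turn":[0,0,0],"delta_pos":[0,0.5,0],"gripper":1},{"turn":[0,0,0],"delta_pos":[0,0.5,0],"gripper":1},{"turn":[0,0,0],"delta_pos":[0,0.5,0],"gripper":1}]' | sed -n '2p;4p'; python3 f.py
```

```text
tcp_pos: [0.6113, -0.2624, 0.286]
ft_force: [-0.6, 0.3, 1.2]
t 28.75 F [-1.1237  0.5826  2.6401] Fn 2.8968785961954637 sd 1.088920568316804 dist along N 153.41029396081618 lat [ 0.0545 -0.5438  0.0777]
tcp_pos: [0.6113, -0.2624, 0.286]
ft_force: [-2.8, 1.4, 7.4]
t 29.35 F [-2.7086  1.5819  7.0136] Fn 7.569998599952721 sd 0.4138256698392947 dist along N 153.38832035479086 lat [ 0.0545 -0.5438  0.0776]
```

The collar has seated at z = 0.286, the same height as at the grasp. Releasing: the pads open symmetrically and swing back, then the arm goes straight up.

```bash
python3 -m jog '[{"turn":[0,0,0],"delta_pos":[0,0,0],"gripper":-1},{"turn":[0,0,0],"delta_pos":[0,0,0],"gripper":-1},{"turn":[0,0,0],"delta_pos":[0,0,0],"gripper":-1},{"turn":[0,0,0],"delta_pos":[0,0,0],"gripper":-1},{"turn":[0,0,0],"delta_pos":[0,0,0],"gripper":-1},{"turn":[0,0,0],"delta_pos":[0,0,0],"gripper":-1},{"turn":[0,0,0],"delta_pos":[0,0,0],"gripper":-1},{"turn":[0,0,0],"delta_pos":[0,0,0],"gripper":-1}]'; python3 -m jog '[{"turn":[0,0,0],"delta_pos":[0,-15,0],"gripper":-1},{"turn":[0,0,0],"delta_pos":[0,-45,0],"gripper":-1},{"turn":[0,0,0],"delta_pos":[0,-85,0],"gripper":-1},{"turn":[0,0,0],"delta_pos":[0,-130,0],"gripper":-1},{"turn":[0,0,0],"delta_pos":[0,-160,0],"gripper":-1},{"turn":[0,0,0],"delta_pos":[0,-160,0],"gripper":-1},{"turn":[0,0,0],"delta_pos":[0,-160,0],"gripper":-1}]'
python3 - <<'E'
from g import *
im,d=bot.get_image("side"); cv2.imwrite("pics/end.png",im[:,:,::-1])
P,u,v=pts("side",d); m=P[(abs(P[:,0]-.61)<.03)&(abs(P[:,1]+.26)<.03)&(P[:,2]>.160)&(P[:,2]<.2)]
print("handle",cv2.minAreaRect(m[:,:2].astype(np.float32)),m[:,2].max())
print([(x["score"],x["at"]) for x in bot.tip_of("side","probe")[:2]])
E
```

```text
clock: 30.15
tcp_pos: [0.6113, -0.2624, 0.2852]
ee_rot: [[-0.609, 0.002, 0.793], [-0.793, -0.002, -0.609], [0.0, -1.0, 0.003]]
ft_force: [0.7, 0.4, 1.1]
grip_width: 0.0854
clock: 30.85
tcp_pos: [0.6109, -0.262, 0.447]
ee_rot: [[-0.609, 0.005, 0.793], [-0.793, -0.003, -0.609], [-0.0, -1.0, 0.006]]
ft_force: [0.0, -0.9, -0.2]
grip_width: 0.0854
handle ((0.6111394166946411, -0.26194727420806885), (0.02987952157855034, 0.029294932261109352), 48.74108123779297) 0.17149593222946602
[(0.71, [0.6132, -0.2584, 0.088])]
```

View pics/end.png

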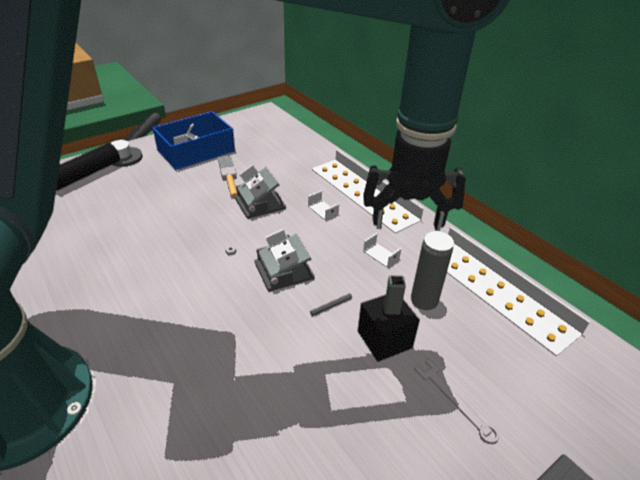

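The thermometer stands upright in its holder at (395,300), the gripper is clear above it, and everything else is where it was in the first picture. Handing in.

```bash
python3 -c "
from plant import bot
print(bot.close_job())"
```

```text
the job is handed in; nothing more can be done
None
```

The thermometer's spring tip was pressed to its stop on the welded nut and held there for over 3 s. The thermometer was then put back in its holder, and I handed the job in at about 31 s of the 59 s allowed.

- **Placing on the nut:** I centred the tip using both cameras. The last measured sideways offset, about 0.5 mm, was taken just above the nut and then corrected. In the picture taken during the hold, the remaining copper sliver lay on the nut's hole.
- **Pressing:** Contact was felt about 8 to 9 mm before the stop. The stop showed as a steep rise to about 9 N net, well under the 30 N overload. Force and position stayed steady through the hold.
- **Back in the holder:** The collar seated at the same height as at the grasp. The last picture shows the thermometer upright with the gripper clear above it. The plain bracket, tilted plates and other things look where they were, judged by eye only.

**Small disagreements:** Before I corrected for it, the two cameras differed by about 3 mm on the nut's position. Near the stop, the force stayed flat for about 1.5 mm before rising, which I put down to sensor noise. The tilted plate's angle, about 28°, is an estimate from noisy depth, good to about 1°.

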